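Test the repaired blue foot switch

TASK

The foot switch with the blue tread has just been repaired: press its treadle all the way down to its stop, keep it down for a good second, then let go so that it springs right back up. Do not press the foot switch with the red tread, and do not shift the silver phone.

Things in the scene. Friction and masses are not known exactly. Their poses are not given: they have to be found in the camera images.
- blue_press (a point): Where to press: top of the blue ribbed tread, mid-width, 95 mm from the hinge and 40 mm from the free end. x runs along the treadle to the hinge, y across, z out of the tread. It moves with the treadle: 69 mm above the desk at rest (treadle sloping 0.32 rad), 42 mm at the stop (nearly level). Pressing here takes about 6 N at first, 13 N just before the stop, which is rigid.
- blue_treadle (a joint): Angle (rad) of the blue treadle: 0 at rest, up; 0.30 pressed to its stop; a spring returns it. Treadle plate 140 x 66 x 12 mm with the tread, hinged at its end away from the robot, the free end standing up towards the robot, on a black base 160 x 100 x 12 mm fixed to the desk.
- red_treadle (a joint): Angle of the treadle of the other foot switch, identical but with a red ribbed tread, to be left alone: 0 at rest, 0.30 at its stop. It stands on the other side of the phone, its middle at least 320 mm from the blue one's.
- phone: Silver keypad phone, 125 x 54 x 14 mm, loose on the desk between the two foot switches, to be left where it lies. Origin at the centre of its underside, x along its length.
There are look-alikes about, which are no part of the job. What is shaped like the part that bears red_treadle but pink or purple is not meant. Leave any purple look-alike of the part that bears blue_press alone.

How it is judged:
By the outcome, as a careful person would: the job done as asked, in the order asked, and still so for the second after the job is handed in, with the robot touching nothing.
It also fails if it takes over 32 s, if anything falls off the work surface, if the arm or the gripper's body presses on something with over 40 N, if the wrist force passes 120 N, or if a joint passes its speed limit or range.

ROBOT

A 6-joint arm with a two-finger parallel gripper is mounted at the origin on the work surface. World frame = base frame: x ahead of the robot, y to its left, z up, the work surface at z = 0. Lengths are in m, angles in degrees, forces in N, time in s.
With the tool pointing down it reaches from about 0.3 to 0.75 m from the base axis. Payload 8.5 kg.
Tool frame: the origin (TCP) lies midway between the tips of the shut fingers; the grasp point (between the pads) lies 19 mm behind it; z points along the fingers, y is the direction in which the jaws open and shut (so a half turn about z gives the same grasp; the last joint's range is limited). The gripper opens to 85 mm and grips with 20 to 120 N. Pads are 22 mm wide; open, the fingers measure 114 mm over their backs; the gripper's body (76 mm by 85 mm) begins 54 mm behind the grasp point. The pads swing forward as they close: fully open they stand 13 mm farther back than shut.
Start: joints at [-75.705, 21.807, 74.336, -0, 83.858, -12.336], TCP at [0.247, -0.492, 0.231] pointing down, gripper open.
Joint ranges: [-178.18, 178.18], [-50.72, 133.34], [12.68, 142.11], [-81.47, 261.47], [9.98, 163.14], [-165.26, 165.26]. Speed limits (degrees/s): [136.94, 136.94, 180, 180, 180, 180].

INTERFACE

Orientations are given as a 3x3 rotation matrix whose columns are the frame's x, y, z axes.
In Python, from rig import status, eyes, env gives the robot as it stands. The module is installed in compiled form; this text tells all that it offers.
- The arm moves only by the tool play_rows, never from a script. Its argument "targets" is text: rows parted by semicolons, each of 5 numbers parted by spaces: the shift along the tool's x, y, z in m, then the turn about the tool's z in rad, then the closure, from 0 (fully open) to 1 (shut). A call has 1 to 5 rows; each row is the pose to reach, as a shift and turn from the pose commanded when the call began, along the tool's axes at that moment; what a row does not reach only later rows make up. A row lasts 1/10 s, in which the tool goes at most 50 mm and 8.59 degrees, less where a joint would pass 70% of its speed; a pose out of reach is approached as far as the arm can. A call with a gripper value outside its range is refused whole. The fingers move at their own pace and stop on an object; "force" is the grip in N (left out, the last holds). Time passes only in rows, so rows that repeat a pose let the fingers close. It gives the time, the measured TCP pose, the force and the opening at its end, in the units of the state.
- status.observe(): the state, without advancing time (a new reading comes with each control period).
- eyes.get_image(name): name is "scene" or "top" or "wrist"; returns a dict with "pixels" (420x560x3 uint8, red, green, blue), "range_z" (420x560 float32, m along the optical axis (not along the pixel's ray), 0 where there is no reading), "mtx" (3x3 intrinsics, pixels), "world_to_cam" (4x4, takes a point from world to camera coordinates); the wrist camera has in their place "T_tool_cam" (4x4, takes a point from camera to tool coordinates, whose origin is the TCP and whose axes are the flange's). Camera axes: x right, y up, looking along -z (the intrinsics and any distortion apply to the point x, -y, -z); pixel columns grow to the right and rows downward; lengths in m; the calibration is good to about 2 mm. A picture is of the moment at which its call begins: read the wrist's pose just before it.
- env.close_job(): hands the job in, once; it reports no verdict.
The state is a dict: "time_s": time; "q": joint angles; "qvel": joint speeds; "joint_efforts": joint torques, N m; "position": TCP position; "tool_rot": TCP orientation; "ft_force": force on the tool from outside, world axes, zero at the start; "wrist_torque": the same for the moment, N m; "grip_width": finger opening in m.
Only numpy, scipy, OpenCV 4.12 (cv2) and the standard library are available. Lean on these libraries where they do the work, as an engineer would, in place of code of your own. Each camera call takes 0.05 s, during which the arm holds its last target.

## Working session

There is one attempt and no reset: what is moved stays moved. The work goes in short steps, Python scripts to look and compute and a tool call to move; the robot and the scene stay as the last step left them, time stands still between calls to the robot, and variables do not carry over. Pictures are saved under pics/ and viewed, and the job is handed in when it is done.

Besides the shell and the picture viewer there is one more tool, called after "Call:" by a JSON object that holds its "api" and its "payload". play_rows: Moves the arm, as the interface text tells. Its arguments: {"type":"object","properties":{"targets":{"type":"string"},"force":{"type":"number"}},"required":["targets"]}

```bash
mkdir -p pics
python3 - <<'E'
from rig import status, eyes
import cv2,numpy as np
s=status.observe();print(s)
for n in("scene","top","wrist"):
    i=eyes.get_image(n);cv2.imwrite(f"pics/{n}0.png",i["pixels"][:,:,::-1]);np.savez(f"{n}0.npz",**i)
    print(n,i["mtx"],i.get("world_to_cam",i.get("T_tool_cam")),[k for k in i])
E
```

```text
{'time_s': 0.0, 'q': array([-7.57049702e+01,  2.18398452e+01,  7.43868722e+01,  1.95917967e-05,
        8.38586300e+01, -1.23357984e+01]), 'qvel': array([ 0.07869232,  0.01595109,  0.10463235, -0.01948734,  0.01832725,
       -0.0172871 ]), 'joint_efforts': array([-1.19842738e-03, -4.48472178e+01, -2.31280339e+01, -2.85965434e-04,
        4.80209186e-03, -9.06022393e-06]), 'position': array([ 0.24645124, -0.49134455,  0.23071005]), 'tool_rot': array([[ 8.93913264e-01,  4.48239827e-01, -3.67473282e-04],
       [ 4.48239864e-01, -8.93912155e-01,  1.44355470e-03],
       [ 3.18569875e-04, -1.45512887e-03, -9.99998891e-01]]), 'ft_force': array([-0.46638647,  0.13870884,  0.95728088]), 'wrist_torque': array([-0.0181248 ,  0.01538438,  0.01459526]), 'grip_width': 0.08561951799538076}
scene [[393.64376164   0.         281.26823539]
 [  0.         393.64376164 211.92896145]
 [  0.           0.           1.        ]] [[ 0.83326626  0.55256536 -0.01840799 -0.38279651]
 [-0.26741659  0.4319574   0.86133685  0.05144336]
 [ 0.48389638 -0.71280034  0.50770068 -1.25103975]
 [ 0.          0.        
[... 197 characters left out ...]
   ]] [[-0.0279351  -0.99958223  0.00741538  0.00976244]
 [ 0.99831078 -0.02751997  0.05116868 -0.46224495]
 [-0.05094323  0.00883226  0.99866249 -1.29610604]
 [ 0.          0.          0.          1.        ]] ['pixels', 'range_z', 'mtx', 'world_to_cam']
wrist [[361.66711932   0.         282.03254667]
 [  0.         361.66711932 207.95148922]
 [  0.           0.           1.        ]] [[-9.80993145e-04  9.63090888e-01  2.69174624e-01  6.88816829e-02]
 [ 9.99999184e-01  1.16514835e-03 -5.24386042e-04  8.71519073e-05]
 [-8.18659789e-04  2.69173890e-01 -9.63091245e-01 -1.42606826e-01]
 [ 0.00000000e+00  0.00000000e+00  0.00000000e+00  1.00000000e+00]] ['pixels', 'range_z', 'mtx', 'T_tool_cam']
```

View pics/top0.png

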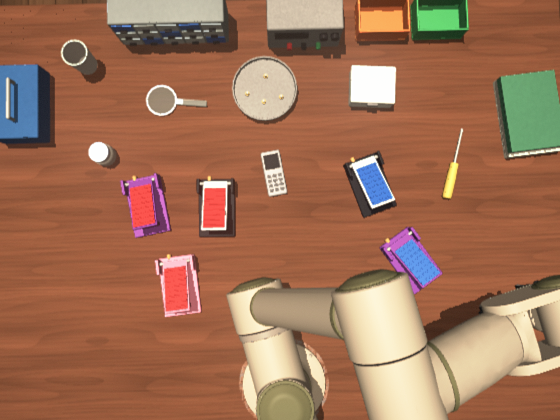

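View pics/scene0.png

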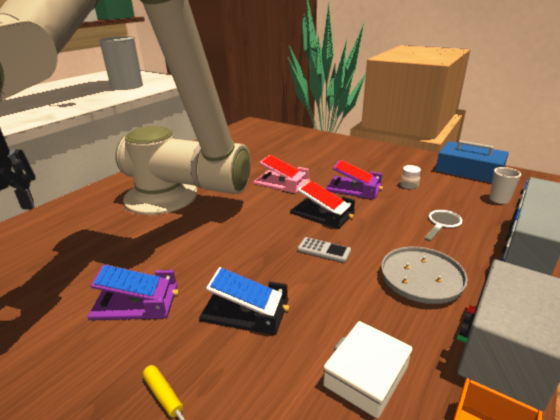

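View pics/wrist0.png

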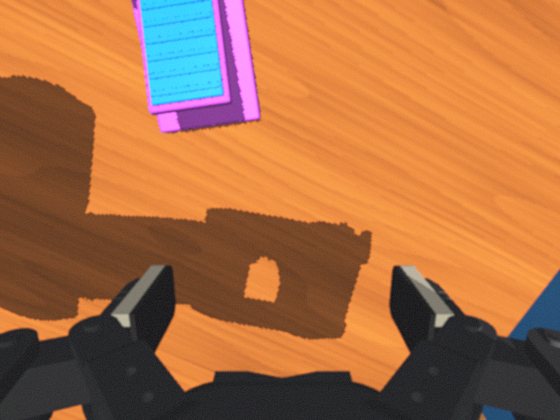

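The top view shows these candidates:
- Blue tread on a black base with a white treadle frame at (371,185). This fits the description.
- Blue tread on a purple base at (415,258). This is the purple look-alike.
- Red tread on black at (215,207), to be left alone.
- Red on purple at (145,205) and red on pink at (178,287). Both are look-alikes.

The phone is at (274,173), between the two black-based switches. I choose (371,185), and will measure it and check a crop.

```bash
cat > h.py <<'E'
import numpy as np,cv2
def pts(d,mask,T=None):
    v,u=np.nonzero(mask&(d["range_z"]>0));z=d["range_z"][v,u];K=d["mtx"]
    c=np.stack([(u-K[0,2])/K[0,0]*z,-(v-K[1,2])/K[1,1]*z,-z],1)
    M=np.linalg.inv(d["world_to_cam"]) if T is None else T@d["T_tool_cam"]
    return c@M[:3,:3].T+M[:3,3]
def bluemask(px):
    h=cv2.cvtColor(px,cv2.COLOR_RGB2HSV);return (h[...,0]>95)&(h[...,0]<125)&(h[...,1]>120)&(h[...,2]>60)
E
python3 - <<'E'
from h import *
for n,roi in(("top",(335,145,75,80)),("scene",(195,255,100,80))):
    d=dict(np.load(n+"0.npz"));x,y,w,h=roi
    cv2.imwrite(f"pics/crop_{n}.png",cv2.resize(d["pixels"][y:y+h,x:x+w,::-1],None,fx=6,fy=6))
    m=np.zeros((420,560),bool);m[y:y+h,x:x+w]=1;m&=bluemask(d["pixels"])
    m=cv2.morphologyEx(m.astype(np.uint8),cv2.MORPH_OPEN,np.ones((3,3)))>0
    P=pts(d,m);c=np.median(P,0);P=P[np.linalg.norm(P-c,axis=1)<.1];c=P.mean(0)
    U,S,V=np.linalg.svd(P-c,full_matrices=False);nrm=V[2]*np.sign(V[2,2])
    # rectangle in the plane
    a=V[0]*np.sign(V[0,0]);
    print(n,len(P),"c",c,"n",nrm,"slope",np.arccos(nrm[2]),"axis",a,np.degrees(np.arctan2(a[1],a[0])))
    b=np.cross(nrm,a);q=np.stack([(P-c)@a,(P-c)@b],1).astype(np.float32)
    r=cv2.minAreaRect(q);print(r, "centre",c+a*r[0][0]+b*r[0][1],"z",P[:,2].min(),P[:,2].max())
    print("normal horiz dir",np.degrees(np.arctan2(nrm[1],nrm[0])))
E
```

```text
top 782 c [ 0.53516129 -0.25366765  0.06316007] n [0.30565612 0.09808728 0.94707615] slope 0.3267946743215424 axis [ 0.8964787   0.30546472 -0.320963  ] 18.815947791596983
((0.0013582073152065277, 9.619258344173431e-05), (0.054735440760850906, 0.11363250017166138), 89.86335754394531) centre [ 0.53634804 -0.25316166  0.06272466] z 0.039323607384910586 0.08455710266866556
normal horiz dir 17.791814862013183
scene 1196 c [ 0.53794344 -0.25751265  0.06320369] n [0.29715526 0.1018955  0.94937667] slope 0.319550664374847 axis [ 0.89291724  0.32255002 -0.31410236] 19.86132685827396
((-0.0006678886711597443, 0.006791185587644577), (0.11264682561159134, 0.06915991753339767), 0.7844555974006653) centre [ 0.53505011 -0.25133721  0.0634465 ] z 0.03751310279600728 0.08200359377540212
normal horiz dir 18.927007638638095
```

Run:
```python
import cv2,numpy as np
a=cv2.imread("pics/crop_top.png");b=cv2.imread("pics/crop_scene.png")
b=cv2.resize(b,None,fx=.5,fy=.5);o=np.zeros((480,450+300,3),np.uint8);o[:,:450]=a;o[:240,450:]=b
cv2.imwrite("pics/crops.png",o)
```

```text
(no output)
```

View pics/crops.png

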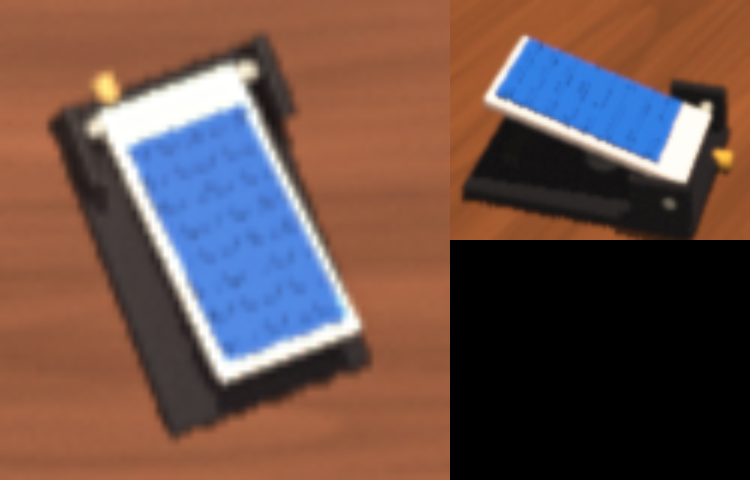

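The crop confirms the choice: a black base, a white plate and a blue tread, with the free end towards the robot. Both views give a slope of about 0.32 rad and an axis yaw of about 19°. On the centre line, the point at z = 69 mm is about (0.519, -0.2585). That is 36 mm from the tread's free edge, which agrees with the description. I'll move above it at the present height and shut the fingers.

Call:
{"api": "play_rows", "payload": {"targets": "0.045 -0.011 0 0.03 1; 0.09 -0.022 0 0.06 1; 0.135 -0.033 0 0.09 1; 0.18 -0.045 0 0.12 1; 0.22 -0.054 0 0.13 1", "force": 40}}

```text
time_s: 0.65
position: [0.4203, -0.3429, 0.2312]
tool_rot: [[0.945, 0.328, -0.0], [0.328, -0.945, 0.0], [0.0, -0.0, -1.0]]
ft_force: [0.9, -0.6, -0.1]
grip_width: 0.0121
```

Call:
{"api": "play_rows", "payload": {"targets": "0 0 0 0 1"}}

```text
time_s: 0.75
position: [0.4217, -0.3415, 0.2312]
tool_rot: [[0.943, 0.333, 0.0], [0.333, -0.943, 0.001], [0.001, -0.001, -1.0]]
ft_force: [-0.1, -0.6, 0.1]
grip_width: 0.0
```

Run:
```python
from rig import status
import numpy as np
s=status.observe();d=np.array([.519,-.2585,.13])-s["position"];print(s["time_s"],s["position"],s["tool_rot"].T@d,s["tool_rot"].round(3),s["ft_force"],s["grip_width"],s["q"])
```

```text
0.75 [ 0.42171547 -0.34153473  0.23117655] [ 0.1193146  -0.04579171  0.1013059 ] [[ 0.943  0.333  0.   ]
 [ 0.333 -0.943  0.001]
 [ 0.001 -0.001 -1.   ]] [-0.05140858 -0.64195931  0.10132914] 8.61348357311835e-06 [-5.15355630e+01  2.10819890e+01  7.55071805e+01  5.74330405e-02
  8.34378513e+01  1.89923760e+01]
```

Call:
{"api": "play_rows", "payload": {"targets": "0.04 -0.015 0.0 0 1; 0.08 -0.03 0.03 0 1; 0.119 -0.046 0.06 0 1; 0.119 -0.046 0.101 0 1; 0.119 -0.046 0.101 0 1"}}

```text
time_s: 1.25
position: [0.5144, -0.2602, 0.1253]
tool_rot: [[0.944, 0.33, -0.009], [0.33, -0.944, 0.007], [-0.006, -0.009, -1.0]]
ft_force: [-0.4, 0.1, 0.7]
grip_width: 0.0
```

Run:
```python
from rig import status,eyes
from h import *
s=status.observe();i=eyes.get_image("wrist");cv2.imwrite("pics/wrist1.png",i["pixels"][:,:,::-1])
j=eyes.get_image("scene");cv2.imwrite("pics/scene1.png",j["pixels"][:,:,::-1])
T=np.eye(4);T[:3,:3]=s["tool_rot"];T[:3,3]=s["position"]
d=np.array([.519,-.2585,.069])-s["position"];print(s["time_s"],s["position"],s["tool_rot"].T@d,s["ft_force"])
m=cv2.morphologyEx(bluemask(i["pixels"]).astype(np.uint8),cv2.MORPH_OPEN,np.ones((3,3)))
n,l,st,_=cv2.connectedComponentsWithStats(m);
for k in range(1,n):
  if st[k,4]>800:
    P=pts(i,l==k,T);c=P.mean(0);V=np.linalg.svd(P-c,full_matrices=False)[2];print(st[k],c,V,P[:,2].min(),P[:,2].max())
    a=V[0]*np.sign(V[0,0]);b=V[1];r=cv2.minAreaRect(np.stack([(P-c)@a,(P-c)@b],1).astype(np.float32));print(r,c+a*r[0][0]+b*r[0][1])
```

```text
1.25 [ 0.51437456 -0.26023954  0.12533033] [0.00527385 0.000391   0.05629885] [-0.38191496  0.05477751  0.73652581]
[ 239   93   97  106 9165] [ 0.56168797 -0.24719926  0.05420754] [[-0.66760623 -0.68954865  0.28075715]
 [-0.68395085  0.71699939  0.1346221 ]
 [ 0.29413119  0.10214954  0.95029065]] 0.04320010175160613 0.06612925130750347
((-0.0011105984449386597, 0.0016882047057151794), (0.056261416524648666, 0.062049832195043564), 63.969173431396484) [ 0.55979188 -0.24675463  0.05474662]
[ 270  227   66   60 2039] [ 0.51009325 -0.27982924  0.07640234] [[ 0.23627488  0.34190161  0.90954795]
 [ 0.17523803  0.90570993 -0.38598078]
 [-0.95575406  0.25058495  0.15408234]] 0.06867037690238587 0.15262741002416924
((0.03376658260822296, 0.0020898040384054184), (0.08435600996017456, 0.04265032336115837), 1.813692569732666) [ 0.51843766 -0.26639163  0.10630804]
```

View pics/wrist1.png

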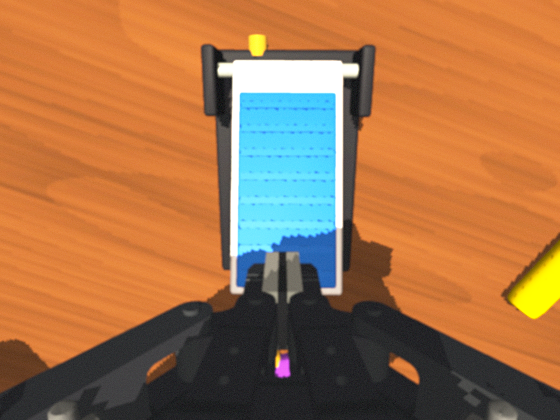

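View pics/scene1.png

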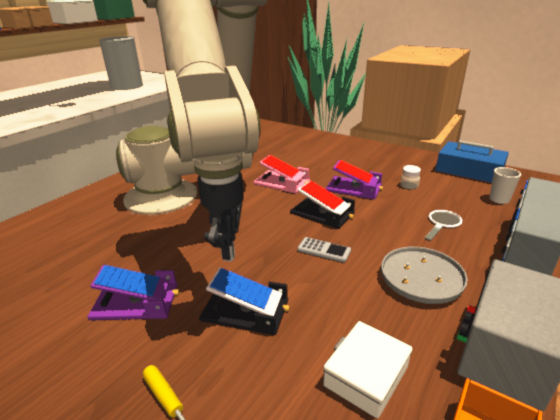

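In the wrist view the fingers (282,270) line up with the middle of the blue tread (columns 238–337). The hinge (290,70) lies ahead and the base is black. Next, descend to just above the tread.

Call:
{"api": "play_rows", "payload": {"targets": "0 0 0.015 0 1; 0 0 0.03 0 1; 0 0 0.045 0 1; 0 0 0.05 0 1; 0 0 0.05 0 1"}}

```text
time_s: 1.85
position: [0.5163, -0.2633, 0.0817]
tool_rot: [[0.945, 0.327, 0.001], [0.327, -0.945, -0.001], [0.001, 0.001, -1.0]]
ft_force: [0.3, -0.3, 0.5]
grip_width: -0.0004
```

Call:
{"api": "play_rows", "payload": {"targets": "0 0 0 0 1; 0 0 0.005 0 1; 0 0 0.01 0 1; 0 0 0.015 0 1; 0 0 0.015 0 1"}}

```text
time_s: 2.35
position: [0.5162, -0.2626, 0.0652]
tool_rot: [[0.944, 0.329, -0.0], [0.329, -0.944, -0.001], [-0.0, 0.001, -1.0]]
ft_force: [-1.8, -1.2, 5.5]
grip_width: -0.0005
```

Contact came at about z = 69 mm, as expected. Now press on.

Call:
{"api": "play_rows", "payload": {"targets": "0 0 0.005 0 1; 0 0 0.01 0 1; 0 0 0.015 0 1; 0 0 0.018 0 1; 0 0 0.018 0 1"}}

```text
time_s: 2.85
position: [0.5158, -0.2628, 0.0478]
tool_rot: [[0.944, 0.329, -0.001], [0.329, -0.944, -0.001], [-0.001, 0.001, -1.0]]
ft_force: [-5.3, -2.0, 9.8]
grip_width: -0.0002
```

Call:
{"api": "play_rows", "payload": {"targets": "0 0 0.002 0 1; 0 0 0.004 0 1; 0 0 0.004 0 1"}}

```text
time_s: 3.15
position: [0.5156, -0.2629, 0.044]
tool_rot: [[0.944, 0.329, -0.001], [0.329, -0.944, -0.001], [-0.002, 0.001, -1.0]]
ft_force: [-6.9, -2.1, 10.6]
grip_width: 0.0001
```

Call:
{"api": "play_rows", "payload": {"targets": "0 0 0.001 0 1; 0 0 0.002 0 1; 0 0 0.002 0 1"}}

```text
time_s: 3.45
position: [0.5153, -0.263, 0.0421]
tool_rot: [[0.944, 0.329, -0.002], [0.329, -0.944, -0.001], [-0.002, 0.001, -1.0]]
ft_force: [-8.3, -2.5, 11.1]
grip_width: 0.0002
```

Call:
{"api": "play_rows", "payload": {"targets": "0 0 0.001 0 1; 0 0 0.001 0 1"}}

```text
time_s: 3.65
position: [0.5153, -0.263, 0.0417]
tool_rot: [[0.944, 0.329, -0.002], [0.329, -0.944, -0.002], [-0.002, 0.001, -1.0]]
ft_force: [-10.4, -2.3, 14.9]
grip_width: 0.0001
```

Call:
{"api": "play_rows", "payload": {"targets": "0 0 0.001 0 1; 0 0 0.001 0 1"}}

```text
time_s: 3.85
position: [0.5153, -0.263, 0.0415]
tool_rot: [[0.944, 0.329, -0.001], [0.329, -0.944, -0.002], [-0.002, 0.002, -1.0]]
ft_force: [-12.4, -1.6, 22.7]
grip_width: 0.0
```

Call:
{"api": "play_rows", "payload": {"targets": "0 0 0.001 0 1; 0 0 0.001 0 1"}}

```text
time_s: 4.05
position: [0.5153, -0.2631, 0.0413]
tool_rot: [[0.944, 0.329, -0.001], [0.329, -0.944, -0.003], [-0.002, 0.002, -1.0]]
ft_force: [-15.1, 0.3, 30.3]
grip_width: -0.0002
```

The height has held at 41.5 mm while the force rose from 11 to 30 N, so the treadle is on its rigid stop. Hold for over a second and look.

Call:
{"api": "play_rows", "payload": {"targets": "0 0 0 0 1; 0 0 0 0 1; 0 0 0 0 1; 0 0 0 0 1; 0 0 0 0 1"}}

```text
time_s: 4.55
position: [0.5153, -0.2631, 0.0413]
tool_rot: [[0.944, 0.329, -0.001], [0.329, -0.944, -0.003], [-0.002, 0.002, -1.0]]
ft_force: [-14.5, 0.8, 30.9]
grip_width: -0.0003
```

Run:
```python
from rig import status,eyes
from h import *
s=status.observe();i=eyes.get_image("wrist");j=eyes.get_image("scene")
cv2.imwrite("pics/scene2.png",j["pixels"][:,:,::-1])
T=np.eye(4);T[:3,:3]=s["tool_rot"];T[:3,3]=s["position"]
for d,T in((i,T),(j,None)):
  m=bluemask(d["pixels"])
  P=pts(d,m,T);P=P[(np.linalg.norm(P[:,:2]-[.536,-.2525],axis=1)<.07)&(P[:,2]<.06)&(P[:,2]>.02)]
  c=P.mean(0);V=np.linalg.svd(P-c,full_matrices=False)[2];print(len(P),c,"slope",np.arccos(abs(V[2,2])))
```

```text
25843 [ 0.55074414 -0.24960912  0.04102788] slope 0.016638689092483148
937 [ 0.53855798 -0.25997742  0.04183532] slope 0.016306507772030798
```

Call:
{"api": "play_rows", "payload": {"targets": "0 0 0 0 1; 0 0 0 0 1; 0 0 0 0 1; 0 0 0 0 1; 0 0 0 0 1"}}

```text
time_s: 5.15
position: [0.5153, -0.2631, 0.0413]
tool_rot: [[0.944, 0.329, -0.001], [0.329, -0.944, -0.003], [-0.002, 0.002, -1.0]]
ft_force: [-14.6, 0.3, 30.3]
grip_width: 0.0003
```

Call:
{"api": "play_rows", "payload": {"targets": "0 0 0 0 1; 0 0 0 0 1; 0 0 0 0 1; 0 0 0 0 1; 0 0 0 0 1"}}

```text
time_s: 5.65
position: [0.5153, -0.2631, 0.0413]
tool_rot: [[0.944, 0.329, -0.001], [0.329, -0.944, -0.003], [-0.002, 0.002, -1.0]]
ft_force: [-15.4, -0.1, 29.8]
grip_width: 0.0002
```

View pics/scene2.png

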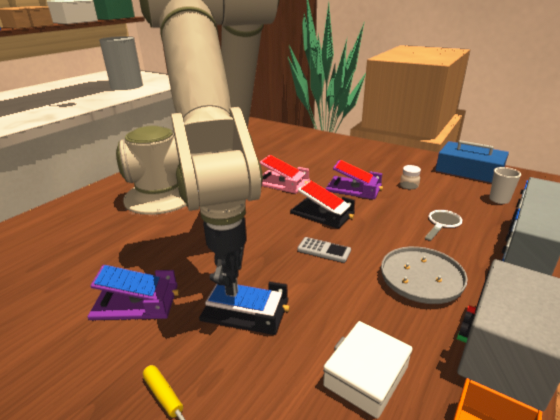

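The treadle at (248,300) is level. Its slope is 0.017 rad in both views (0.32 − 0.30), so it is at the stop, and it has been held for 1.6 s or more. Release upward.

Call:
{"api": "play_rows", "payload": {"targets": "0 0 -0.01 0 1; 0 0 -0.02 0 1; 0 0 -0.035 0 1; 0 0 -0.06 0 1; 0 0 -0.09 0 1"}}

```text
time_s: 6.15
position: [0.5159, -0.2617, 0.1283]
tool_rot: [[0.944, 0.329, -0.002], [0.329, -0.944, 0.002], [-0.001, -0.002, -1.0]]
ft_force: [0.3, -0.2, 0.3]
grip_width: 0.0005
```

Call:
{"api": "play_rows", "payload": {"targets": "0 0 -0.03 0 1; 0 0 -0.05 0 1; 0 0 -0.05 0 1; 0 0 -0.05 0 1; 0 0 -0.05 0 1"}}

```text
time_s: 6.65
position: [0.5158, -0.2618, 0.1768]
tool_rot: [[0.944, 0.329, -0.002], [0.329, -0.944, 0.002], [-0.001, -0.002, -1.0]]
ft_force: [-0.2, 1.0, 0.2]
grip_width: -0.0001
```

Run:
```python
from rig import status,eyes
from h import *
s=status.observe();print(s["time_s"],s["position"],s["ft_force"],abs(s["qvel"]).max())
i=eyes.get_image("wrist");j=eyes.get_image("scene")
cv2.imwrite("pics/scene3.png",j["pixels"][:,:,::-1])
T=np.eye(4);T[:3,:3]=s["tool_rot"];T[:3,3]=s["position"]
for d,T in((i,T),(j,None)):
  m=bluemask(d["pixels"]);m=cv2.erode(m.astype(np.uint8),np.ones((3,3)))>0
  P=pts(d,m,T);P=P[(np.linalg.norm(P[:,:2]-[.536,-.2525],axis=1)<.07)&(P[:,2]<.1)&(P[:,2]>.02)]
  c=P.mean(0);V=np.linalg.svd(P-c,full_matrices=False)[2];print(len(P),c,"slope",np.arccos(abs(V[2,2])),P[:,2].max())
a=np.load("scene0.npz")["pixels"];D=np.abs(a.astype(int)-j["pixels"]).max(2)
for n,(x0,y0,x1,y1) in dict(phone=(295,232,355,265),red=(288,180,358,230)).items():print(n,D[y0:y1,x0:x1].mean(),(D[y0:y1,x0:x1]>40).sum())
```

```text
6.65 [ 0.5158281  -0.26181742  0.17680575] [-0.16061459  0.98433251  0.16609196] 0.17460228485772056
5727 [ 0.55193943 -0.25316155  0.05793876] slope 0.31930222102716727 0.08136416042058381
999 [ 0.53806152 -0.25770692  0.06331971] slope 0.32032564749713044 0.08182438059625086
phone 2.4287878787878787 0
red 2.0365714285714285 0
```

View pics/scene3.png

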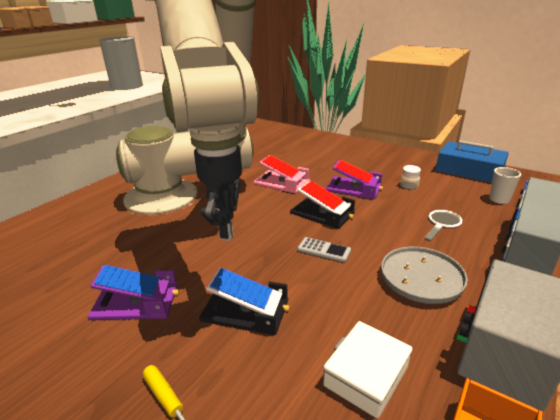

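The treadle at (245,292) is back up at a slope of 0.32 rad. The phone (325,250) and the red switch (323,203) are unchanged, and the gripper is clear of everything.

```bash
python3 -c "
from rig import env
print(env.close_job())"
```

```text
the job is handed in; nothing more can be done
None
```

I pressed the blue-tread switch (the black-based one) down to its stop with the shut fingertips, held it there for at least 1.6 s, then lifted straight off and handed the job in.

- **At the stop:** the slope measured 0.017 rad in two views. The tip stayed at about 41.5 mm while the vertical force rose from 11 to 30 N. The highest reading was 31 N vertical, about 34 N in total with the sideways part.
- **After release:** the slope was back to 0.32 rad in both views, and the last force reading was about 1 N. The gripper stood clear at 177 mm at 6.65 s, well inside the 32 s limit.
- **Left alone:** the scene picture showed no change at the phone or the red switch, compared with the first picture.

No check failed. The one disagreement was that the tip pressed about 4–5 mm from the point I had measured, mostly towards the free end. It was still well within the tread.

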